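# Unprop the hatch gate and drop its thumb latch

## Task

The iron hatch gate in the fitting stand is propped open by a timber block. First take the block out of the gateway and stand it upright in the steel tray beside the other block; then swing the gate shut with its latch bar lifted over the striker, and let the bar drop fully into the catch. Leave the other block and everything else on the bench where it is.

Things in the scene. Friction and masses are not known exactly. Their poses are not given: they have to be found in the camera images.
- stand: Fixed steel stand holding the gate: two 30 mm square posts centred 125 mm either side of a gateway, 280 mm tall, 30 mm from front to back (x -14 to 16 mm), on a base plate. Origin on the bench in the middle of the gateway; its -x side is the front, facing roughly to the robot, +y is the hinge side, +z up.
- top_rail (a point): Middle of the stand's top rail, a fixed bar across the front over the shut gate: 40 mm from front to back, 30 mm high, 300 mm long; in the stand's axes it fills x -64 to -24 mm, z 242 to 280 mm with its brackets. A tool working near the shut gate or at the block has to lean back from the vertical, about 35 degrees, its wrist away from the stand.
- striker_top (a point): Middle of the top of the striker, an upright steel tooth on the latch post: in the stand's axes x -46 to -34 mm, y -136 to -116 mm, top 119 mm above the bench. The slot behind it (towards +x) is the catch.
- gate_hinge (a point): Point on the gate's upright hinge axis, 95 mm above the bench, at (-10, 100) mm in the stand's axes. Its axes are the gate's, turning with it: -y runs along the gate from the hinge, -x is its front face. The gate is an iron grille 200 mm wide, 12 mm thick, from 30 to 135 mm above the bench.
- gate (a joint): Opening angle of the gate, rad: 0 shut (at its stop), growing as its free edge swings out to the front (-x of the stand); starts 0.8 to 1.1. Seen from above it opens clockwise. Stays where it is left (light hinge friction, about 0.06 N m).
- latch (a joint): Lift of the latch bar, rad: 0 level (at rest; it falls when let go), 0.7 fully raised. The bar (8 mm thick, 20 high, 205 long) lies on the gate's front and swings in the gate's plane about a pivot 50 mm along the gate from the hinge, 95 mm above the bench; its end passes 35 mm beyond the free edge. Level, it strikes the striker with the gate 0.11 rad open; above 0.21 rad it clears the top.
- ball (a point): Centre of the round steel ball handle of the latch bar, 32 mm diameter, on a 12 mm stem that stands out from the bar's front. With the bar level it is 160 mm along the gate from the hinge (110 mm beyond the bar's pivot), 57 mm in front of the gate's mid-plane, 95 mm above the bench. Its axes turn with gate and bar.
- bar_tip (a point): Point at mid-height on the free end of the latch bar, 226 mm along the gate from the hinge, 14 mm in front of the gate's mid-plane.
- catch (a point): Point where bar_tip lies when the bar has dropped in the catch behind the striker, 95 mm above the bench; fixed to the stand.
- prop_mid (a point): Centre of the timber prop block standing in the gateway, between the open gate and the stand: 64 mm (its x) by 50 mm (its y) by 150 mm tall, about 0.34 kg; the centre is 75 mm above its foot. Its z axis is up.
- tray: Fixed open steel tray 200 mm (x) by 150 mm (y), rim 30 mm high, walls and floor 5 mm, to the left or right of the robot. Origin at the centre of its underside on the bench. The spare block stands in its +x half; the -x half is free.
- spare_mid (a point): Centre of the spare block, the same as the prop, standing in the tray's +x half. Leave alone.
- anvil: Small fixed bench anvil, about 120 by 230 mm, 105 mm tall, on the other side from the tray. Origin under its centre.
- hammer: Loose hammer, 220 mm long, lying on the bench near the robot. Leave alone.
- spanner: Loose open spanner, 180 mm long, lying on the bench near the robot. Leave alone.
- tin_mid (a point): Middle of a steel tin, 70 mm diameter, 85 mm tall, standing beside the latch post. Leave alone.
- drift_mid (a point): Middle of a round tapered steel drift, 38 mm diameter, 110 mm tall, standing beside the hinge post. Leave alone.
- tongs: Loose tongs, 250 mm long, 12 mm thick, lying on the bench to the left of the stand. Leave alone.
- offcut: Loose steel bar offcut 140 by 30 by 20 mm lying to the right of the stand. Leave alone.
There are look-alikes about, which are no part of the job. Leave any turquoise look-alike of the part that bears prop_mid alone. Of the things that look like the tray, the larger one is meant.

How it is judged:
By the outcome, as a careful person would: the job done as asked, in the order asked, and still so for the second after the job is handed in, with the robot touching nothing.
It also fails if it takes over 61 s, if anything falls off the work surface, if the arm or the gripper's body presses on something with over 40 N, if the wrist force passes 120 N, or if a joint passes its speed limit or range.

## Robot

A 6-joint arm with a two-finger parallel gripper is mounted at the origin on the work surface. World frame = base frame: x ahead of the robot, y to its left, z up, the work surface at z = 0. Lengths are in m, angles in rad, forces in N, time in s.
With the tool pointing down it reaches from about 0.35 to 0.975 m from the base axis. Payload 4.9 kg.
Tool frame: the origin (TCP) lies midway between the tips of the shut fingers; the grasp point (between the pads) lies ctrl.grasp_offset behind it (ctrl.grasp_offset is the distance from the TCP to the grasp point, in m); z points along the fingers, y is the line along which they close (so a half turn about z gives the same grasp; the last joint's range is limited). The gripper opens to 85 mm and grips with 20 to 120 N. Pads are 22 mm wide; open, the fingers measure 114 mm over their backs; the gripper's body (76 mm by 85 mm) begins 54 mm behind the grasp point. The pads swing forward as they close: fully open they stand 13 mm farther back than shut.
Start: joints at [-1.425, 0.053, 1.613, -0, 1.476, -0.119], TCP at [0.164, -0.603, 0.231] pointing down, gripper open.
Joint ranges: [-3.01, 3.01], [-1.01, 2.22], [0.06, 2.58], [-1.02, 4.17], [0.09, 2.62], [-3.14, 3.14]. Speed limits (rad/s): [2.57, 2.57, 3.14, 3.14, 3.14, 3.14].

## Interface

Orientations are given as a rotation vector (axis times angle).
In Python, from workcell import ctrl gives the robot as it stands.
- The arm moves only by the tool play_rows, never from a script. Its argument "motion" is a list of rows, each a list of 5 numbers: the closure, from 0 (fully open) to 1 (shut), then the shift along the tool's x, y, z in cm, then the turn about the tool's z in degrees. A call has 1 to 20 rows; each row is the pose to reach, as a shift and turn from the pose commanded when the call began, along the tool's axes at that moment; what a row does not reach only later rows make up. A row lasts 1/8 s, in which the tool goes at most 62.5 mm and 10.7 degrees, less where a joint would pass 70% of its speed; a pose out of reach is approached as far as the arm can. A call with a gripper value outside its range is refused whole. The fingers move at their own pace and stop on an object; "force" is the grip in N (left out, the last holds). Time passes only in rows, so rows that repeat a pose let the fingers close. It gives the time, the measured TCP pose, the force, the opening and the grip force at its end, in the units of the state.
- ctrl.read_state(): the state, without advancing time (a new reading comes with each control period).
- ctrl.snapshot(name): name is "scene" or "top" or "wrist"; returns a dict with "pixels" (480x640x3 uint8, blue, green, red), "K" (3x3 intrinsics, pixels), "D" ([k1, k2, p1, p2, k3] as OpenCV has them; the pictures are not rectified), "R" (3x3) and "t" (3): a world point X has camera coordinates R X + t. Camera axes: x right, y down, z forward; pixel columns grow to the right and rows downward; lengths in m; the calibration is good to about 2 mm. A picture is of the moment at which its call begins. There is no depth.
- ctrl.close_job(): hands the job in; it is judged then, once.
The state is a dict: "time": time; "joints": joint angles; "joint_vel": joint speeds; "tau": joint torques, N m; "eef_pos": TCP position; "ee_rot": TCP orientation; "force": force on the tool from outside, world axes, zero at the start; "ft_torque": the same for the moment, N m; "opening": finger opening in m; "finger_force": force on a finger pad.
Only numpy, scipy, OpenCV 4.12 (cv2) and the standard library are available. Lean on these libraries where they do the work, as an engineer would, in place of code of your own. Each camera call takes 0.05 s, during which the arm holds its last target. There are 200 camera calls.

## Working session

There is one attempt and no reset: what is moved stays moved. The work goes in short steps, Python scripts to look and compute and a tool call to move; the robot and the scene stay as the last step left them, time stands still between calls to the robot, and variables do not carry over. Pictures are saved under pics/ and viewed, at most 10 in all, crops included, and the job is handed in when it is done.

Besides the shell and the picture viewer there is one more tool, called after ">>>" as name([rows], argument=value, ...), one row to a line, values as JSON. play_rows: Moves the arm, as the interface text tells. Its arguments: {"type":"object","properties":{"motion":{"type":"array","items":{"type":"array","items":{"type":"number"}}},"force":{"type":"number"}},"required":["motion"]}

```bash
mkdir -p pics; ls; python3 - <<'E'
from workcell import ctrl
import cv2,numpy as np
np.set_printoptions(precision=4,suppress=True)
print(ctrl.read_state(), ctrl.grasp_offset)
for n in("scene","top"):
    s=ctrl.snapshot(n);cv2.imwrite(f"pics/{n}0.png",s["pixels"]);print(n,s["K"],s["D"],s["R"],s["t"])
E
```

```text
pics
{'time': 0.0, 'joints': array([-1.425 ,  0.0534,  1.6143, -0.    ,  1.476 , -0.119 ]), 'joint_vel': array([ 0.0016, -0.0006,  0.0014,  0.0005, -0.0003,  0.0015]), 'tau': array([ -0.0001, -39.3686, -37.017 ,  -0.0002,   0.007 ,   0.    ]), 'eef_pos': array([ 0.1635, -0.6026,  0.2301]), 'ee_rot': array([-3.1121, -0.4145,  0.0001]), 'force': array([ 0.1013, -0.4065, -0.0018]), 'ft_torque': array([-0.0498, -0.003 , -0.0065]), 'finger_force': 0.0, 'opening': 0.08577032162775731} 0.0187
scene [[468.0318   0.     324.223 ]
 [  0.     468.0318 238.4158]
 [  0.       0.       1.    ]] [-0.0498  0.      0.      0.      0.    ] [[-0.3943  0.919  -0.0027]
 [ 0.5803  0.2467 -0.7761]
 [-0.7126 -0.3076 -0.6306]] [ 0.2815 -0.1364  1.9319]
top [[552.5239   0.     312.6602]
 [  0.     552.5239 241.8136]
 [  0.       0.       1.    ]] [0.0316 0.     0.     0.     0.    ] [[-0.0229 -0.9997  0.0052]
 [-0.9956  0.0223 -0.0912]
 [ 0.091  -0.0073 -0.9958]] [-0.0542  0.5182  1.6528]
```

View pics/scene0.png

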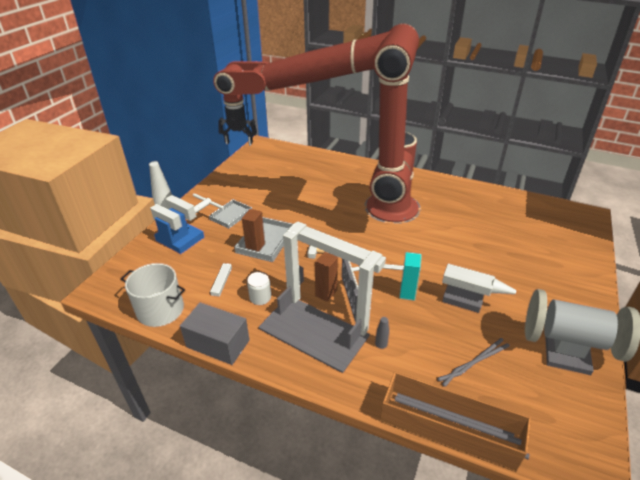

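View pics/top0.png

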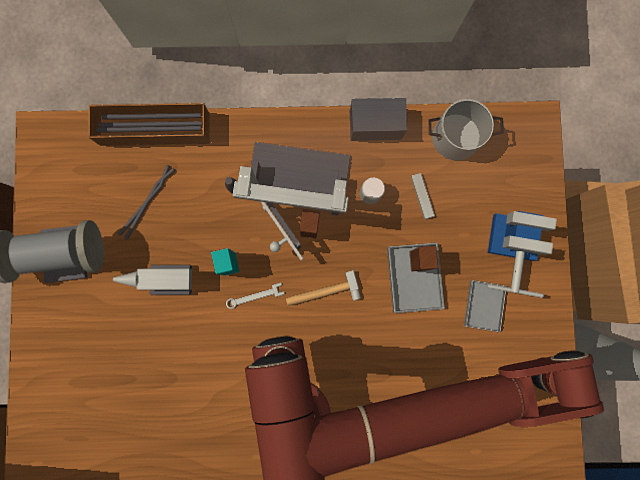

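The scene view has the brown prop at (327,275) in the gateway, the turquoise look-alike at (411,276) and the spare at (253,230). In the top view the prop is at (310,222), the turquoise block at (224,261), the large tray at (416,278), and the small tray look-alike at (486,305). The brown block in the gateway and the larger tray holding the brown spare fit the description. I'll confirm that in an enlarged crop.

```bash
python3 - <<'E'
import cv2
a=cv2.imread("pics/top0.png")[135:320,220:460]
cv2.imwrite("pics/topc.png",cv2.resize(a,None,fx=3.2,fy=3.2,interpolation=cv2.INTER_CUBIC))
a=cv2.imread("pics/scene0.png")[195:370,220:440]
cv2.imwrite("pics/scenec.png",cv2.resize(a,None,fx=3.4,fy=3.4,interpolation=cv2.INTER_CUBIC))
E
```

```text
(no output)
```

View pics/topc.png

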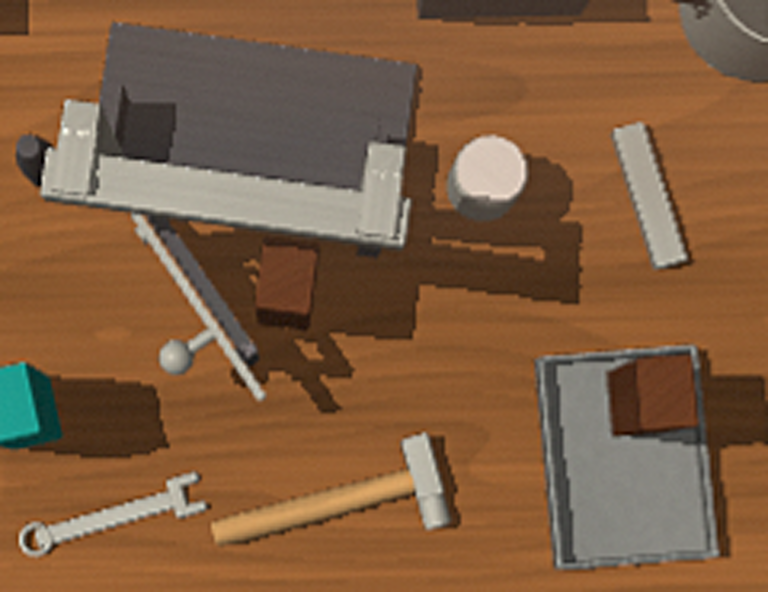

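View pics/scenec.png

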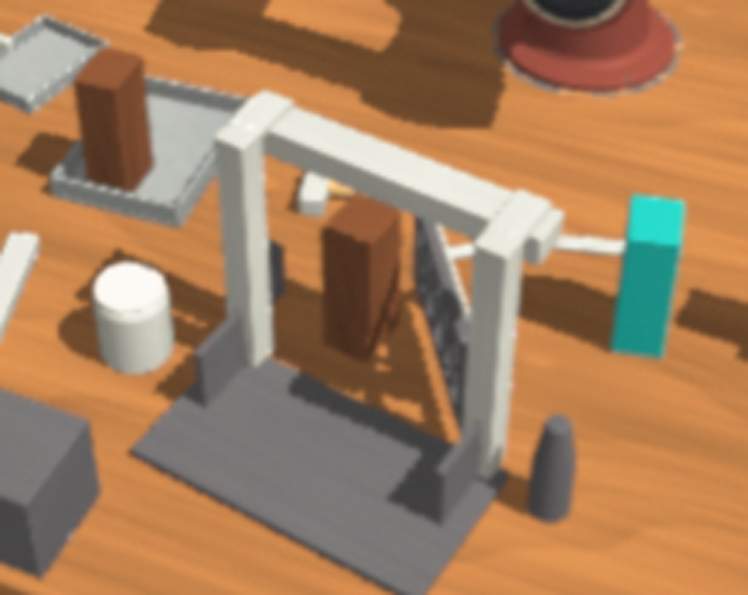

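The crop confirms it: the brown block in the gateway (top crop 287,280) is the prop, the turquoise one is not part of the job, and the large tray with the brown spare is the target. Next I'll fit poses from the corners.

```bash
cat > h.py <<'E'
import numpy as np,cv2
from scipy.optimize import least_squares
from scipy.spatial.transform import Rotation as Rn
np.set_printoptions(precision=4,suppress=True)
K={'s':np.array([[468.0318,0,324.223],[0,468.0318,238.4158],[0,0,1]]),'t':np.array([[552.5239,0,312.6602],[0,552.5239,241.8136],[0,0,1]])}
D={'s':np.array([-.0498,0,0,0,0.]),'t':np.array([.0316,0,0,0,0.])}
R={'s':np.array([[-.3943,.919,-.0027],[.5803,.2467,-.7761],[-.7126,-.3076,-.6306]]),'t':np.array([[-.0229,-.9997,.0052],[-.9956,.0223,-.0912],[.091,-.0073,-.9958]])}
T={'s':np.array([.2815,-.1364,1.9319]),'t':np.array([-.0542,.5182,1.6528])}
def proj(c,X): return cv2.projectPoints(np.asarray(X,float).reshape(-1,1,3),cv2.Rodrigues(R[c])[0],T[c],K[c],D[c])[0].reshape(-1,2)
cr={'t':lambda p:np.array(p)/3.2+[220,135],'s':lambda p:np.array(p)/3.4+[220,195]}
def place(p,L): # p=x,y,yaw
    L=np.asarray(L,float);c,s=np.cos(p[2]),np.sin(p[2])
    return np.c_[p[0]+c*L[:,0]-s*L[:,1],p[1]+s*L[:,0]+c*L[:,1],L[:,2]]
def fit(obs,x0): # obs: (cam,crop px,local)
    f=lambda p:np.concatenate([(proj(c,place(p,[l]))[0]-cr[c](q)) for c,q,l in obs])
    r=least_squares(f,x0,loss='soft_l1');print(r.x,'res',np.round(r.fun,1));return r.x
E
python3 - <<'E'
from h import *
b=lambda a,z:[(sx*a[0]/2,sy*a[1]/2,z) for sx,sy in((1,1),(1,-1),(-1,-1),(-1,1))]
m=.001
st=fit([('t',(65,100),(.016,.14,.28)),('t',(98,103),(.016,.11,.28)),('t',(370,143),(.016,-.11,.28)),('t',(405,146),(.016,-.14,.28)),('t',(42,198),(-.064,.15,.28)),('t',(403,245),(-.064,-.15,.28)),('s',(218,133),(.016,-.14,.28)),('s',(480,237),(.016,.11,.28)),('s',(518,247),(.016,.14,.28))],[.75,0,0])
B=b((.064,.05),.15)
pr=fit([('t',q,l) for q,l in zip([(264,243),(317,246),(309,318),(257,308)],B)]+[('s',q,l) for q,l in zip([(323,230),(402,208),(352,193)],[B[1],B[3],B[2]])],[.6,0,0])
B=b((.2,.15),.03)
tr=fit([('t',q,l) for q,l in zip([(538,357),(697,346),(718,554),(560,568)],B)],[.5,-.3,0])
B=b((.064,.05),.155)
sp=fit([('t',q,l) for q,l in zip([(640,361),(694,355),(697,427),(640,432)],B)],[.5,-.3,0])
h=place(st,[(-.01,.1,.095)])[0]
def g(p):
    q=(h[0],h[1],st[2]-p[0])
    return np.concatenate([proj('t',place(q,[(-.057,-.16,.095)]))[0]-cr['t']((177,357)),proj('t',place(q,[(-.014,-.226,.105)]))[0]-cr['t']((263,397))])
r=least_squares(g,[.9]);print('gate',r.x,r.fun,'hinge',h)
q=(h[0],h[1],st[2]-r.x[0]);print('ball,tip',place(q,[(-.057,-.16,.095),(-.014,-.226,.095)]),'gate free edge',place(q,[(0.006,-.2,.1),(-.006,-.2,.1)]))
for o in(pr,tr,sp): print('in stand',np.r_[np.array([[np.cos(st[2]),np.sin(st[2])],[-np.sin(st[2]),np.cos(st[2])]])@(o[:2]-st[:2]),o[2]-st[2]])
E
```

```text
[ 0.6559 -0.0139 -0.1522] res [-1.1  0.6  0.1  1.2 -0.9 -0.4 -0.3  0.1 -2.1 -0.3  0.3 -0.  -1.1 -0.7
 -1.3 -0.3 -2.4  0.8]
[ 0.5629 -0.0572 -0.1193] res [-0.8 -1.5  0.3 -0.7  0.6 -0.8 -0.9  0.6 -0.9 -1.7  0.1 -1.8  1.  -2.5]
[ 0.4021 -0.3747  0.0601] res [ 0.1 -0.2 -0.1 -0.9  0.3  0.6 -0.3  0.4]
[ 0.4523 -0.3871  0.016 ] res [-1.  -0.9  0.   0.3  0.5  0.7  0.3 -0.2]
gate [0.8165] [ 0.1722  0.6417 -1.4431 -2.3115] hinge [0.6612 0.0864 0.095 ]
ball,tip [[ 0.497   0.0428  0.095 ]
 [ 0.467  -0.03    0.095 ]] gate free edge [[ 0.4998 -0.0318  0.1   ]
 [ 0.493  -0.0219  0.1   ]]
in stand [-0.0854 -0.0568  0.0329]
in stand [-0.1962 -0.3951  0.2123]
in stand [-0.1447 -0.3997  0.1682]
```

>>> play_rows([
  [0,5,-2,-5,0],
  [0,10,-4,-10,0],
  [0,15,-6,-15,0],
  [0,20,-8,-20,0],
  [0,25,-10,-25,0],
  [0,30,-12,-25,0],
  [0,34,-12,-25,0],
  [0,37,-9,-25,0],
  [0,40,-5,-25,0],
  [0,44,-2,-25,0],
  [0,48,2,-25,0],
  [0,52,5,-25,0],
  [0,56,8,-25,0],
  [0,60,11,-25,0],
  [0,64,14,-25,0],
  [0,68,17,-25,0],
])

```text
time: 2.1
eef_pos: [0.7695, -0.5315, 0.4382]
ee_rot: [3.086, 0.411, 0.047]
force: [-0.1, 0.4, 1.2]
opening: 0.0856
finger_force: 0.0
```

```bash
cat > st.py <<'E'
from h import *
from workcell import ctrl
s=ctrl.read_state();M=Rn.from_rotvec(s['ee_rot']).as_matrix()
print('t',s['time'],'q',s['joints'],'\np',s['eef_pos'],'F',s['force'],'open',s['opening'],s['finger_force']);print(M)
E
python3 st.py
```

```text
t 2.1 q [-0.6848  0.966   0.0551  0.0035  2.0797  0.623 ] 
p [ 0.7695 -0.5315  0.4382] F [-0.1098  0.3858  1.2373] open 0.08561998632383502 0.0
[[ 0.9647  0.2612  0.0335]
 [ 0.262  -0.9648 -0.0234]
 [ 0.0262  0.0313 -0.9992]]
```

>>> play_rows([
  [0,4,4,0,0],
  [0,8,9,0,0],
  [0,12,14,0,0],
  [0,16,19,0,0],
  [0,20,24,0,0],
  [0,25,30,0,0],
  [0,30,36,0,0],
  [0,30,36,0,0],
])

```text
time: 3.1
eef_pos: [0.8138, -0.5632, 0.3459]
ee_rot: [3.057, 0.407, 0.095]
force: [0.6, -0.0, 0.2]
opening: 0.0854
finger_force: 0.0
```

```bash
python3 st.py
```

```text
t 3.1 q [-0.6823  1.0646  0.0552  0.0069  1.9387  0.6264] 
p [ 0.8138 -0.5632  0.3459] F [ 0.5861 -0.0361  0.211 ] open 0.0853973538844613 0.0
[[ 0.9633  0.2596  0.0684]
 [ 0.263  -0.9636 -0.0473]
 [ 0.0536  0.0636 -0.9965]]
```

>>> play_rows([
  [0,-3,-4,-3,0],
  [0,-6,-7,-6,0],
  [0,-6,-7,-6,0],
])

```text
time: 3.48
eef_pos: [0.7308, -0.5062, 0.4025]
ee_rot: [3.056, 0.407, 0.096]
force: [0.7, 0.5, 1.0]
opening: 0.0855
finger_force: 0.0
```

```bash
python3 st.py
```

```text
t 3.475 q [-0.6916  0.6351  0.6178  0.0074  1.8044  0.6163] 
p [ 0.7308 -0.5062  0.4025] F [0.7358 0.5335 0.9616] open 0.08548268578195871 0.0
[[ 0.9632  0.2596  0.0694]
 [ 0.2632 -0.9636 -0.0482]
 [ 0.0544  0.0646 -0.9964]]
```

```bash
cat > arm.py <<'E'
from h import *
d=np.array([[.0534,1.6143,1.476,.6244,.2301],[.966,.0551,2.0797,.9352,.4382],[1.0646,.0552,1.9387,.9897,.3459],[.6351,.6178,1.8044,.889,.4025]])
def fk(P,q):
    a,h,L1,L2,Lt=P;p=q[0]+q[1];e=p+q[2]
    return np.array([a+L1*np.sin(q[0])+L2*np.sin(p)+Lt*np.sin(e),h+L1*np.cos(q[0])+L2*np.cos(p)+Lt*np.cos(e),e])
P=least_squares(lambda P:np.concatenate([fk(P,r)[:2]-r[3:] for r in d]),[0,.3,.45,.5,.2]).x
def best(q,tz,tr,w=.25):
    return least_squares(lambda x:np.r_[fk(P,x)[:2]-[tr,tz],np.sqrt(w)*(fk(P,x)[2]-fk(P,q)[2])],np.clip(q,[-1,.056,.1],[2.2,2.57,2.61]),bounds=([-1.01,.055,.09],[2.22,2.58,2.62])).x
E
python3 - <<'E'
from arm import *
print(P)
# validate: call2
q=d[1,:3];x=best(q,.4382,.9352+.0625);print(x,fk(P,x))
for q in([.966,.056,2.08],[1.3,.056,1.7],[.7,.056,2.3],[.5,.056,2.6]):
    f=fk(P,q);o=[]
    for an in np.arange(0,360,30):
        c=np.radians(an);x=best(np.array(q),f[1]+.0625*np.sin(c),f[0]+.0625*np.cos(c));o.append((an,round(f[2]-fk(P,x)[2],3)))
    print(q,f,o)
E
```

```text
[-0.0798  0.0201  0.502   0.6854  0.2261]
[0.993  0.055  2.0107] [0.9532 0.4112 3.0587]
[0.966, 0.056, 2.08] [0.9268 0.4371 3.102 ] [(np.int64(0), np.float64(0.037)), (np.int64(30), np.float64(0.043)), (np.int64(60), np.float64(0.038)), (np.int64(90), np.float64(0.023)), (np.int64(120), np.float64(0.003)), (np.int64(150), np.float64(0.0)), (np.int64(180), np.float64(0.0)), (np.int64(210), np.float64(0.0)), (np.int64(240), np.float64(0.0)), (np.int64(270), np.float64(0.0)), (np.int64(300), np.float64(0.0)), (np.int64(330), np.float64(0.021))]
[1.3, 0.056, 1.7] [1.0928 0.0752 3.056 ] [(np.int64(0), np.float64(0.046)), (np.int64(30), np.float64(0.045)), (np.int64(60), np.float64(0.033)), (np.int64(90), np.float64(0.012)), (np.int64(120), np.float64(0.0)), (np.int64(150), np.float64(0.0)), (np.int64(180), np.float64(0.0)), (np.int64(210), np.float64(0.0)), (np.int64(240), np.float64(0.0)), (np.int64(270), np.float64(0.0)), (np.int64(300), np.float64(0.014)), (np.int64(330), np.float64(0.034))]
[0.7, 0.056, 2.3] [0.7331 0.6774 3.056 ] [(np.int64(0), np.float64(0.027)), (np.int64(30), np.float64(0.037)), (np.int64(60), np.float64(0.037)), (np.int64(90), np.float64(0.028)), (np.int64(120), np.float64(0.012)), (np.int64(150), np.float64(0.0)), (np.int64(180), np.float64(0.0)), (np.int64(210), np.float64(0.0)), (np.int64(240), np.float64(0.0)), (np.int64(270), np.float64(0.0)), (np.int64(300), np.float64(0.0)), (np.int64(330), np.float64(0.009))]
[0.5, 0.056, 2.6] [0.5193 0.8167 3.156 ] [(np.int64(0), np.float64(0.015)), (np.int64(30), np.float64(0.025)), (np.int64(60), np.float64(0.028)), (np.int64(90), np.float64(0.023)), (np.int64(120), np.float64(0.018)), (np.int64(150), np.float64(0.002)), (np.int64(180), np.float64(0.0)), (np.int64(210), np.float64(0.0)), (np.int64(240), np.float64(0.0)), (np.int64(270), np.float64(0.0)), (np.int64(300), np.float64(0.0)), (np.int64(330), np.float64(0.001))]
```

>>> play_rows([
  [0,4,-5,-1,4],
  [0,8,-9,-2,8],
  [0,12,-14,-3,12],
  [0,16,-19,-4,16],
  [0,21,-24,-5,20],
  [0,26,-29,-6,23],
  [0,31,-34,-7,23],
  [0,37,-36,-9,23],
  [0,41,-36,-11,23],
])

```text
time: 4.6
eef_pos: [0.9428, -0.0559, 0.4557]
ee_rot: [3.089, -0.205, 0.163]
force: [0.8, -1.4, 2.2]
opening: 0.0856
finger_force: 0.0
```

```bash
python3 st.py
```

```text
t 4.6 q [-0.1273  0.9486  0.055  -0.0395  2.0302  1.5567] 
p [ 0.9428 -0.0559  0.4557] F [ 0.7568 -1.3829  2.1682] open 0.08559421788974028 0.0
[[ 0.9857 -0.1341  0.1018]
 [-0.1297 -0.9904 -0.0487]
 [ 0.1074  0.0348 -0.9936]]
```

>>> play_rows([
  [0,12,0,-7,0],
  [0,12,0,-7,0],
])

```text
time: 4.85
eef_pos: [0.9435, -0.0667, 0.4805]
ee_rot: [3.081, -0.212, 0.241]
force: [-0.4, -0.1, 0.2]
opening: 0.0855
finger_force: 0.0
```

>>> play_rows([
  [0,12,0,-7,0],
])

```text
time: 4.97
eef_pos: [0.9474, -0.0698, 0.4918]
ee_rot: [3.076, -0.211, 0.295]
force: [0.1, 0.0, 1.0]
opening: 0.0852
finger_force: 0.0
```

>>> play_rows([
  [0,20,0,-14,0],
  [0,20,0,-14,0],
])

```text
time: 5.22
eef_pos: [0.9423, -0.0711, 0.5207]
ee_rot: [3.07, -0.207, 0.358]
force: [-0.9, 0.1, -0.6]
opening: 0.0854
finger_force: 0.0
```

```bash
python3 st.py
```

```text
t 5.225 q [-0.1463  0.8827  0.055  -0.0278  1.9695  1.5451] 
p [ 0.9423 -0.0711  0.5207] F [-0.8525  0.1405 -0.5904] open 0.08540623898401241 0.0
[[ 0.9645 -0.1373  0.2258]
 [-0.1271 -0.9901 -0.0592]
 [ 0.2317  0.0284 -0.9724]]
```

>>> play_rows([
  [0,20,0,-8,0],
])

```text
time: 5.35
eef_pos: [0.9496, -0.0735, 0.5276]
ee_rot: [3.062, -0.203, 0.415]
force: [-0.1, 0.6, -0.3]
opening: 0.0853
finger_force: 0.0
```

>>> play_rows([
  [0,20,0,-8,0],
])

```text
time: 5.48
eef_pos: [0.9561, -0.0763, 0.5349]
ee_rot: [3.054, -0.202, 0.47]
force: [0.1, -0.2, 0.6]
opening: 0.0855
finger_force: 0.0
```

>>> play_rows([
  [0,20,0,-6,0],
])

```text
time: 5.6
eef_pos: [0.9637, -0.0793, 0.5416]
ee_rot: [3.044, -0.2, 0.527]
force: [0.5, 0.8, 0.2]
opening: 0.0854
finger_force: 0.0
```

>>> play_rows([
  [0,20,0,-6,0],
])

```text
time: 5.72
eef_pos: [0.9705, -0.0822, 0.5488]
ee_rot: [3.033, -0.198, 0.582]
force: [0.9, -0.6, 0.6]
opening: 0.0851
finger_force: 0.0
```

>>> play_rows([
  [0,20,0,-4,0],
])

```text
time: 5.85
eef_pos: [0.9791, -0.0852, 0.5551]
ee_rot: [3.02, -0.196, 0.641]
force: [-0.5, -0.1, 0.9]
opening: 0.0854
finger_force: 0.0
```

>>> play_rows([
  [0,20,0,-4,0],
])

```text
time: 5.98
eef_pos: [0.9868, -0.0881, 0.5613]
ee_rot: [3.007, -0.194, 0.696]
force: [0.7, 0.1, 0.0]
opening: 0.085
finger_force: 0.0
```

>>> play_rows([
  [0,20,0,-4,0],
])

```text
time: 6.1
eef_pos: [0.9932, -0.0906, 0.5702]
ee_rot: [2.993, -0.192, 0.752]
force: [0.1, 0.4, -0.0]
opening: 0.0855
finger_force: 0.0
```

```bash
python3 st.py
```

```text
t 6.1 q [-0.1652  0.8544  0.0564 -0.0006  1.7369  1.5336] 
p [ 0.9932 -0.0906  0.5702] F [ 0.0955  0.4297 -0.006 ] open 0.08547347570783971 0.0
[[ 0.874  -0.1324  0.4675]
 [-0.1081 -0.991  -0.0785]
 [ 0.4737  0.0181 -0.8805]]
```

>>> play_rows([
  [0.22,20,0,-4,0],
])

```text
time: 6.22
eef_pos: [0.9984, -0.0928, 0.5814]
ee_rot: [2.977, -0.19, 0.809]
force: [0.3, -0.2, 0.2]
opening: 0.0697
finger_force: 0.0
```

>>> play_rows([
  [0.22,20,0,-4,0],
])

```text
time: 6.35
eef_pos: [1.0024, -0.0946, 0.5942]
ee_rot: [2.96, -0.188, 0.865]
force: [-0.3, 0.9, -0.9]
opening: 0.0665
finger_force: 0.0
```

```bash
cat > go.py <<'E'
from h import *
from workcell import ctrl
s=ctrl.read_state();M=Rn.from_rotvec(s['ee_rot']).as_matrix();p=s['eef_pos'];GO=.0187
st=np.array([.6559,-.0139,-.1522])
def W(x,y,z): return place(st,[(x,y,z)])[0]
def to(G,name='',M=M): # shift in cm to bring the grasp point to G (world)
    print(name,'shift cm',np.round((M.T@(np.asarray(G)-(p-GO*M[:,2])))*100,1))
def head(): print('t',round(s['time'],2),'q',s['joints'],'p',p,'grasp',p-GO*M[:,2],'F',s['force'],'open',s['opening'],s['finger_force']);print(M,'yaw of x',np.degrees(np.arctan2(M[1,0],M[0,0])))
def snap(n,f,crop=None,k=1):
    im=ctrl.snapshot(n)['pixels']
    if crop: im=im[crop[1]:crop[3],crop[0]:crop[2]]
    cv2.imwrite(f,cv2.resize(im,None,fx=k,fy=k,interpolation=cv2.INTER_CUBIC))
E
python3 - <<'E'
from go import *
head()
to([.558,-.0572,.40],'high');to([.45,-.0572,.30],'pre front');to([.558,-.0572,.17],'over');to([.558,-.0572,.136],'grasp')
E
```

```text
t 6.35 q [-0.1699  0.8393  0.056   0.0072  1.6761  1.5307] p [ 1.0024 -0.0946  0.5942] grasp [ 0.9924 -0.0931  0.61  ] F [-0.3472  0.8619 -0.8999] open 0.06647520092199602 0.0
[[ 0.8358 -0.1313  0.5332]
 [-0.1019 -0.9912 -0.0842]
 [ 0.5396  0.0161 -0.8418]] yaw of x -6.953062499243067
high shift cm [-48.    1.8  -5.8]
pre front shift cm [-62.4   3.1  -3.1]
over shift cm [-60.4   1.4  13.6]
grasp shift cm [-62.2   1.4  16.4]
```

>>> play_rows([
  [0.22,-6,0.1,0,0],
  [0.22,-12,0.2,0,0],
  [0.22,-18,0.4,0,0],
  [0.22,-24,0.6,0,0],
  [0.22,-30,0.7,0,0],
  [0.22,-36,0.8,0,0],
  [0.22,-42,1,0,0],
  [0.22,-48,1.1,1,0],
  [0.22,-54,1.3,2,0],
  [0.22,-59,1.4,4,0],
  [0.22,-62.2,1.4,7,0],
  [0.22,-62.2,1.4,8,0],
  [0.22,-62.2,1.4,8,0],
])

```text
time: 7.98
eef_pos: [0.5233, -0.0519, 0.1931]
ee_rot: [2.96, -0.189, 0.865]
force: [0.4, -0.4, 1.3]
opening: 0.0668
finger_force: 0.0
```

```bash
python3 - <<'E'
from go import *
head();to([.558,-.0572,.136],'grasp')
w=ctrl.snapshot("wrist");cv2.imwrite("pics/w1.png",w["pixels"]);cv2.imwrite('w1raw.png',w['pixels'])
np.savez('w1.npz',**{k:w[k] for k in"KDRt"})
X=np.array([W(.016,.14,.28),W(-.064,-.15,.28)]+[[.5629+a,-.0572+b,.15] for a,b in((.035,.021),(.028,-.029),(-.035,-.021),(-.029,.029))])
print(cv2.projectPoints(X,cv2.Rodrigues(w['R'])[0],w['t'],w['K'],np.array(w['D'],float))[0].reshape(-1,2))
E
```

```text
t 7.97 q [-0.2743 -0.5556  2.2529  0.0818  0.8794  1.3898] p [ 0.5233 -0.0519  0.1931] grasp [ 0.5133 -0.0503  0.2088] F [ 0.3984 -0.3534  1.2636] open 0.0668354415955786 0.0
[[ 0.836  -0.1316  0.5327]
 [-0.1022 -0.9912 -0.0845]
 [ 0.5392  0.0162 -0.8421]] yaw of x -6.96920698502976
grasp shift cm [-0.1 -0.   8.6]
[[-348.272  -209.9994]
 [ 705.6592   53.7728]
 [ 275.0236  193.1287]
 [ 362.1164  194.2034]
 [ 365.9126  304.8585]
 [ 272.5375  305.9602]]
```

View pics/w1.png

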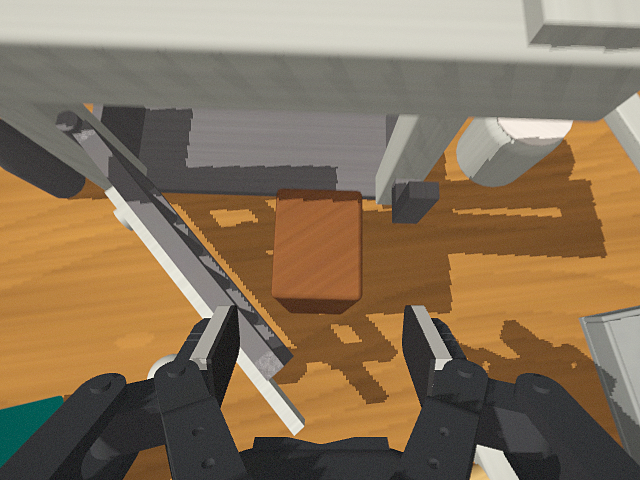

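The wrist view shows the prop's top at (278,190)–(361,300), within about 5 px of the prediction. The fingers straddle it, and the gate's free end, around (290,355), is clear of the left finger.

>>> play_rows([
  [0.22,0.1,0,4,0],
  [0.22,0.1,0,7,0],
  [0.22,0.1,0,8.6,0],
  [0.22,0.1,0,8.6,0],
  [1,0.1,0,8.6,0],
  [1,0.1,0,8.6,0],
  [1,0.1,0,8.6,0],
  [1,0.1,0,8.6,0],
], force=60)

```text
time: 9.02
eef_pos: [0.5709, -0.0593, 0.1236]
ee_rot: [2.957, -0.188, 0.872]
force: [1.5, 0.7, 5.8]
opening: 0.0493
finger_force: 62.9
```

```bash
python3 - <<'E'
from go import *
head()
E
```

```text
t 9.03 q [-0.2607 -0.3141  2.2098  0.0899  0.6753  1.3835] p [ 0.5709 -0.0593  0.1236] grasp [ 0.5609 -0.0577  0.1393] F [1.4514 0.7172 5.8076] open 0.04930997229220632 62.93398551031714
[[ 0.8332 -0.1316  0.5371]
 [-0.1016 -0.9912 -0.0852]
 [ 0.5436  0.0164 -0.8392]] yaw of x -6.954485245831237
```

```bash
python3 - <<'E'
from go import *
for d in([0,0,.025],[-.01,-.05,.045],[-.06,-.12,.08],[-.12,-.2,.10],[-.18,-.28,.10],[-.212,-.32,.09],[-.212,-.32,.03],[-.212,-.32,.009]): print(d,np.round(M.T@np.array(d)*100,1))
E
```

```text
[0, 0, 0.025] [ 1.4  0.  -2.1]
[-0.01, -0.05, 0.045] [ 2.1  5.2 -3.9]
[-0.06, -0.12, 0.08] [ 0.6 12.8 -8.9]
[-0.12, -0.2, 0.1] [ -2.5  21.6 -13.1]
[-0.18, -0.28, 0.1] [ -6.7  30.3 -15.7]
[-0.212, -0.32, 0.09] [ -9.5  34.7 -16.2]
[-0.212, -0.32, 0.03] [-12.8  34.6 -11.2]
[-0.212, -0.32, 0.009] [-13.9  34.5  -9.4]
```

>>> play_rows([
  [1,0.7,0,-1,0],
  [1,1.4,0,-2.1,0],
  [1,2.1,2.6,-3.2,0],
  [1,2.1,5.2,-4,0],
  [1,1.5,9,-6.5,0],
  [1,0.6,12.8,-8.9,0],
  [1,-1,17,-11,0],
  [1,-2.5,21.6,-13.1,0],
  [1,-4.5,26,-14.4,0],
  [1,-6.7,30.3,-15.7,0],
  [1,-9.5,34.7,-16.2,0],
  [1,-10.5,34.7,-14.6,0],
  [1,-10.5,34.7,-14.6,0],
])

```text
time: 10.65
eef_pos: [0.3567, -0.3781, 0.189]
ee_rot: [2.967, -0.191, 0.858]
force: [0.2, 1.0, -4.8]
opening: 0.0494
finger_force: 63.3
```

```bash
python3 - <<'E'
from go import *
head()
d=[.5709-.212,-.0593-.32,.1236+.009]-p
print(d,np.round(M.T@d*100,1))
a=cv2.resize(ctrl.snapshot('scene')['pixels'][150:290,180:340],(400,350),interpolation=cv2.INTER_CUBIC)
w=cv2.resize(ctrl.snapshot('wrist')['pixels'],(400,300))
cv2.imwrite('pics/p2.png',np.vstack([np.hstack([a[:300],w])]))
E
```

```text
t 10.65 q [-1.2208 -0.4307  2.1762  0.5373  1.1604  0.319 ] p [ 0.3567 -0.3781  0.189 ] grasp [ 0.3468 -0.3766  0.2048] F [ 0.1684  1.044  -4.8067] open 0.04940201142541522 63.25624108314514
[[ 0.8386 -0.1313  0.5286]
 [-0.1051 -0.9913 -0.0795]
 [ 0.5345  0.0111 -0.8451]] yaw of x -7.143355781184875
[ 0.0022 -0.0012 -0.0564] [-2.8  0.   4.9]
```

View pics/p2.png

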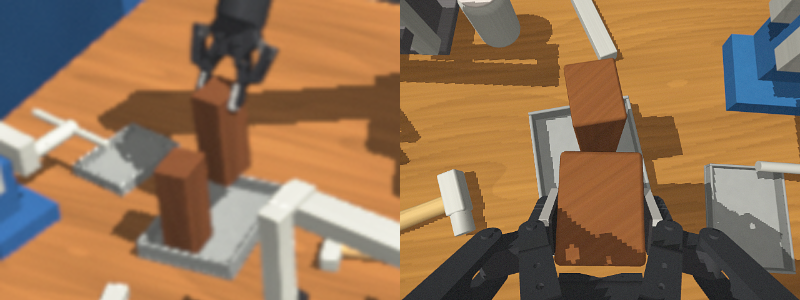

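The prop is held upright over the tray's free near half, with the spare untouched behind it. I'll lower it now.

>>> play_rows([
  [1,-1.5,0,2.6,0],
  [1,-2.5,0,4.4,0],
  [1,-2.9,0,5.1,0],
  [1,-2.9,0,5.1,0],
])

```text
time: 11.25
eef_pos: [0.3611, -0.3807, 0.1339]
ee_rot: [2.961, -0.186, 0.862]
force: [-0.1, 0.2, -5.0]
opening: 0.0491
finger_force: 63.3
```

>>> play_rows([
  [1,-0.1,0,0.2,0],
  [1,-0.25,0,0.4,0],
  [1,-0.25,0,0.4,0],
])

```text
time: 11.62
eef_pos: [0.3605, -0.3814, 0.129]
ee_rot: [2.96, -0.188, 0.862]
force: [0.9, -0.5, -3.8]
opening: 0.0491
finger_force: 63.3
```

>>> play_rows([
  [1,-0.1,0,0.15,0],
  [1,-0.15,0,0.25,0],
  [1,-0.15,0,0.25,0],
])

```text
time: 12.0
eef_pos: [0.3616, -0.3824, 0.1288]
ee_rot: [2.958, -0.188, 0.867]
force: [-2.6, 3.3, 5.8]
opening: 0.0494
finger_force: 64.8
```

>>> play_rows([
  [0.25,0,0,0,0],
  [0.2,0,0,0,0],
  [0.2,0,0,-1,0],
  [0.2,0,0,-4,0],
  [0.2,0,0,-8,0],
  [0.2,0,0,-12,0],
  [0.2,0,0,-12,0],
])

```text
time: 12.88
eef_pos: [0.2963, -0.3732, 0.2316]
ee_rot: [2.952, -0.188, 0.863]
force: [-0.5, -0.2, -0.4]
opening: 0.0683
finger_force: 0.0
```

```bash
python3 - <<'E'
from go import *
head()
a=cv2.resize(ctrl.snapshot('scene')['pixels'][150:370,180:440],(400,338),interpolation=cv2.INTER_CUBIC)
w=cv2.resize(ctrl.snapshot('top')['pixels'][140:320,220:460],(400,300),interpolation=cv2.INTER_CUBIC)
cv2.imwrite('pics/p3.png',np.hstack([a[:300],w]))
E
```

```text
t 12.88 q [-1.3675 -0.5805  2.2042  0.545   1.3266  0.2474] p [ 0.2963 -0.3732  0.2316] grasp [ 0.2863 -0.3715  0.2473] F [-0.5273 -0.1511 -0.3868] open 0.06831319654272715 0.0
[[ 0.8358 -0.1337  0.5325]
 [-0.0999 -0.9907 -0.092 ]
 [ 0.5399  0.0237 -0.8414]] yaw of x -6.813950579125578
```

View pics/p3.png

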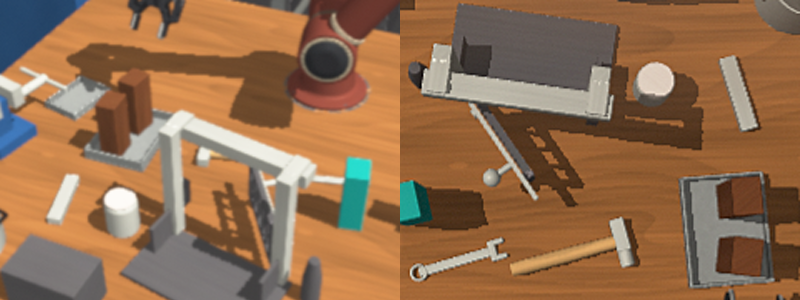

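The prop now stands upright in the tray beside the spare, and the gate hasn't moved. Next is the ball handle.

```bash
python3 - <<'E'
from go import *
b=np.array([.497,.0428,.095]); to(b-.12*M[:,2],'pre'); to(b,'ball')
E
```

```text
pre shift cm [  5.4 -43.9   8.1]
ball shift cm [  5.4 -43.9  20.1]
```

>>> play_rows([
  [0.3,1,-4,0,0],
  [0.3,2,-9,0,3],
  [0.3,3,-14,0,6],
  [0.3,4,-19,1,9],
  [0.3,5,-24,2,12],
  [0.3,5.4,-29,3,15],
  [0.3,5.4,-34,4,18],
  [0.3,5.4,-39,6,21],
  [0.3,5.4,-43.9,7,24],
  [0.3,5.4,-43.9,7,24],
  [0.3,5.4,-43.9,7,24],
])

```text
time: 14.35
eef_pos: [0.4363, 0.0527, 0.1886]
ee_rot: [-2.848, 0.794, -0.853]
force: [0.7, 0.2, -1.0]
opening: 0.06
finger_force: 0.0
```

```bash
python3 - <<'E'
from go import *
head()
w=ctrl.snapshot("wrist");cv2.imwrite("pics/w2.png",w["pixels"])
np.savez('w2.npz',**{k:np.array(w[k],float) for k in"KDRt"})
h=place(st,[(-.01,.1,.095)])[0];q=(h[0],h[1],st[2]-.8165)
X=place(q,[(-.057,-.16,.095),(-.014,-.226,.105),(0,-.2,.135),(0,0,.135),(-.041,-.16,.095)])
print(cv2.projectPoints(X,cv2.Rodrigues(w['R'])[0],w['t'],w['K'],np.array(w['D'],float))[0].reshape(-1,2))
E
```

```text
t 14.35 q [ 0.0066 -0.8531  2.4208 -0.1026  1.0172  2.1503] p [0.4363 0.0527 0.1886] grasp [0.4264 0.0543 0.2043] F [ 0.7396  0.1629 -1.0465] open 0.05996805921125305 0.0
[[ 0.7135 -0.4595  0.5289]
 [-0.495  -0.8649 -0.0836]
 [ 0.4959 -0.2021 -0.8445]] yaw of x -34.74987361942253
[[319.872  232.5685]
 [436.7107 212.0001]
 [409.2935 159.6071]
 [153.1096  60.8563]
 [330.1416 212.4628]]
```

View pics/w2.png

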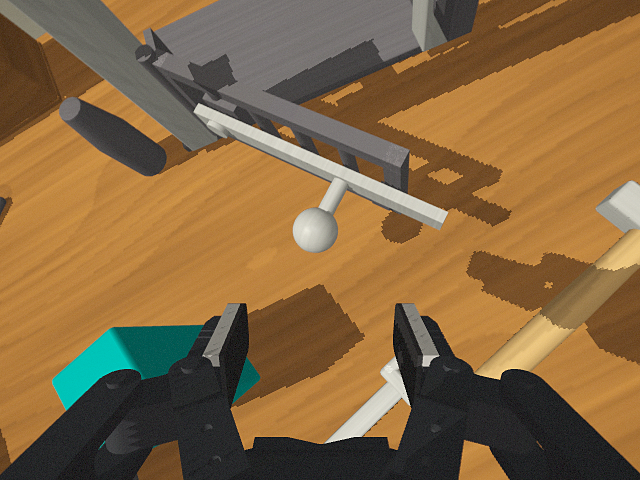

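```bash
cat > cam.py <<'E'
from go import *
def pw(f,X):
    w=np.load(f);return cv2.projectPoints(np.asarray(X,float).reshape(-1,1,3),cv2.Rodrigues(w['R'])[0],w['t'],w['K'],w['D'])[0].reshape(-1,2)
E
python3 - <<'E'
from cam import *
L=[(-.057,-.16,.095),(-.014,-.226,.105),(0,-.2,.135),(0,0,.135)];O=np.array([(316,230),(443,215),(405,155),(155,57)])
f=lambda p:(pw('w2.npz',place(p,L))-O).ravel()
r=least_squares(f,[.6612,.0864,-.97]);print(r.x,r.fun,'theta',st[2]-r.x[2])
b=place(r.x,L[:1])[0];print('ball',b,'bar tip',place(r.x,L[1:2]))
to(b+.004*M[:,2],'ball')
t=least_squares(lambda x:proj('t',[[x[0],x[1],.15]])[0]-[222,258],[.5,.2]).x;print('turq',t)
# local tool coords of turquoise at grasp time relative to ball
print((np.r_[t,.15]-b)@M)
E
```

```text
[ 0.6633  0.084  -0.9819] [ 3.1869  0.4354 -6.9853 -3.7533  4.1048  3.4362 -0.0888 -0.0835] theta 0.829699030138569
ball [0.4986 0.0425 0.095 ] bar tip [[ 0.4676 -0.0299  0.105 ]]
ball shift cm [ 0.2 -0.2 13.6]
turq [0.4656 0.1892]
[-0.069  -0.1226 -0.0764]
```

>>> play_rows([
  [0.3,0,-0.2,4,0],
  [0.3,0.2,-0.2,9,0],
  [0.3,0.2,-0.2,12.5,0],
  [0.3,0.2,-0.2,13.6,0],
  [0.3,0.2,-0.2,13.6,0],
  [1,0.2,-0.2,13.6,0],
  [1,0.2,-0.2,13.6,0],
  [1,0.2,-0.2,13.6,0],
  [1,0.2,-0.2,13.6,0],
  [1,0.2,-0.2,13.6,0],
], force=50)

```text
time: 15.65
eef_pos: [0.5123, 0.0417, 0.0788]
ee_rot: [-2.845, 0.795, -0.861]
force: [-4.9, -1.6, 6.4]
opening: 0.0293
finger_force: 49.1
```

```bash
python3 - <<'E'
from cam import *
head()
a=ctrl.snapshot('scene')['pixels'][200:340,270:450];w=ctrl.snapshot('wrist')['pixels'][:,:]
cv2.imwrite('pics/p4.png',np.hstack([cv2.resize(a,(400,311),interpolation=cv2.INTER_CUBIC)[:300],cv2.resize(w,(400,300))]))
E
```

```text
t 15.65 q [-0.0245 -0.4081  2.3595 -0.1222  0.6272  2.1699] p [0.5123 0.0417 0.0788] grasp [0.5023 0.0433 0.0945] F [-4.9236 -1.6034  6.3674] open 0.029290556176662624 49.10475432872772
[[ 0.7101 -0.4595  0.5335]
 [-0.4957 -0.8644 -0.0846]
 [ 0.5    -0.2044 -0.8416]] yaw of x -34.91523244125224
```

View pics/p4.png

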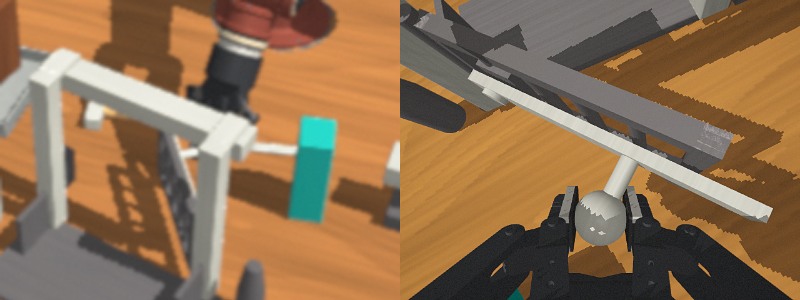

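```bash
cat > traj.py <<'E'
from cam import *
H=np.array([.6625,.085]);YAW=-.152
def ball(th,ph):
    return place((H[0],H[1],YAW-th),[(-.057,-.05-.11*np.cos(ph),.095+.11*np.sin(ph))])[0]
def rows(seq,a):
    b0=ball(*a)
    for th,ph in seq: print((round(th,2),round(ph,2)),np.round(M.T@(ball(th,ph)-b0)*100,1))
E
python3 - <<'E'
from traj import *
print(ball(.83,0))
rows([(.83,x) for x in(.1,.2,.3,.36)]+[(t,.36) for t in(.75,.65,.55,.45,.35,.3)],(.83,0))
E
```

```text
[0.4978 0.0435 0.095 ]
(0.83, 0.1) [ 0.6 -0.3 -0.9]
(0.83, 0.2) [ 1.2 -0.6 -1.8]
(0.83, 0.3) [ 1.8 -1.1 -2.5]
(0.83, 0.36) [ 2.2 -1.4 -3. ]
(0.75, 0.36) [ 3.  -0.5 -2.7]
(0.65, 0.36) [ 4.2  0.6 -2.3]
(0.55, 0.36) [ 5.4  1.5 -1.7]
(0.45, 0.36) [ 6.7  2.3 -1.2]
(0.35, 0.36) [ 8.1  3.  -0.5]
(0.3, 0.36) [ 8.8  3.2 -0.2]
```

>>> play_rows([
  [1,0.6,-0.3,-0.9,0],
  [1,1.2,-0.6,-1.8,0],
  [1,1.8,-1.1,-2.5,0],
  [1,2.2,-1.4,-3,0],
  [1,2.6,-0.9,-2.8,-1],
  [1,3,-0.5,-2.7,-3],
  [1,3.6,0,-2.5,-5],
  [1,4.2,0.6,-2.3,-7],
  [1,4.8,1.1,-2,-9],
  [1,5.4,1.5,-1.7,-11],
  [1,6.1,1.9,-1.4,-13],
  [1,6.7,2.3,-1.2,-15],
  [1,7.4,2.7,-0.8,-17],
  [1,8.1,3,-0.5,-20],
  [1,8.1,3,-0.5,-20],
])

```text
time: 17.62
eef_pos: [0.5535, -0.0245, 0.1169]
ee_rot: [2.969, -0.293, 0.872]
force: [-6.0, -3.1, 2.9]
opening: 0.0293
finger_force: 50.9
```

```bash
python3 - <<'E'
from traj import *
head(); print('ball model',ball(.35,.36))
w=ctrl.snapshot("wrist");cv2.imwrite("pics/w5.png",w["pixels"])
np.savez('w5.npz',**{k:np.array(w[k],float) for k in"KDRt"})
rows([(t,.36) for t in(.3,.25,.2,.15,.1,.05,0,-.02)],(.35,.36))
E
```

```text
t 17.62 q [-0.1864 -0.3593  2.2542  0.0244  0.6771  1.5667] p [ 0.5535 -0.0245  0.1169] grasp [ 0.5436 -0.023   0.1326] F [-5.9627 -3.105   2.8739] open 0.02933147572339469 50.86979269981384
[[ 0.8247 -0.1896  0.5328]
 [-0.1708 -0.9816 -0.0849]
 [ 0.5391 -0.021  -0.842 ]] yaw of x -11.699806632306187
ball model [ 0.5389 -0.0217  0.1338]
(0.3, 0.36) [0.6 0.5 0.3]
(0.25, 0.36) [1.1 0.9 0.7]
(0.2, 0.36) [1.7 1.4 1.1]
(0.15, 0.36) [2.3 1.8 1.5]
(0.1, 0.36) [3.  2.1 1.8]
(0.05, 0.36) [3.6 2.4 2.2]
(0, 0.36) [4.2 2.7 2.7]
(-0.02, 0.36) [4.5 2.8 2.8]
```

View pics/w5.png

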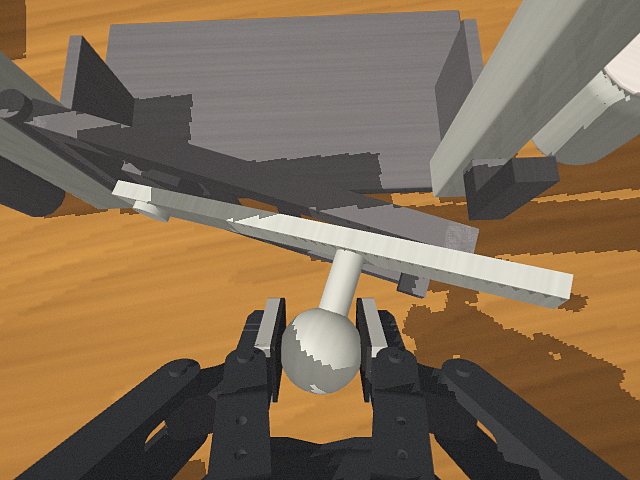

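The bar tip at (570,285) is clearly raised and the gate has nearly closed. The ball sits firmly at (320,350), and nothing is near the striker at (510,190) yet. Continuing the swing.

>>> play_rows([
  [1,0.6,0.5,0.3,0],
  [1,1.1,0.9,0.7,0],
  [1,1.7,1.4,1.1,0],
  [1,2.3,1.8,1.5,0],
  [1,3,2.1,1.8,0],
  [1,3.6,2.4,2.2,0],
  [1,3.6,2.4,2.2,0],
])

```text
time: 18.55
eef_pos: [0.5899, -0.0575, 0.1159]
ee_rot: [2.967, -0.293, 0.869]
force: [-4.5, -8.1, -0.3]
opening: 0.0292
finger_force: 49.3
```

```bash
python3 - <<'E'
from traj import *
head(); print('ball model',ball(.05,.36),ball(.05,.36)-(p-GO*M[:,2]))
rows([(t,.36) for t in(.03,0.01,-.01,-.03)],(.05,.36))
E
```

```text
t 18.55 q [-0.2432 -0.2437  2.167   0.0708  0.6526  1.4804] p [ 0.5899 -0.0575  0.1159] grasp [ 0.58   -0.0559  0.1316] F [-4.5434 -8.1493 -0.2716] open 0.029207442518766242 49.31385576725006
[[ 0.8257 -0.1901  0.5311]
 [-0.1697 -0.9816 -0.0875]
 [ 0.5379 -0.0179 -0.8428]] yaw of x -11.616899553004133
ball model [ 0.576  -0.0534  0.1338] [-0.004   0.0025  0.0021]
(0.03, 0.36) [0.3 0.1 0.2]
(0.01, 0.36) [0.5 0.2 0.3]
(-0.01, 0.36) [0.8 0.3 0.5]
(-0.03, 0.36) [1.  0.4 0.7]
```

>>> play_rows([
  [1,0.3,0.1,0.2,0],
  [1,0.5,0.2,0.3,0],
  [1,0.8,0.3,0.5,0],
  [1,0.8,0.3,0.5,0],
])

```text
time: 19.05
eef_pos: [0.5962, -0.0612, 0.1133]
ee_rot: [2.972, -0.296, 0.86]
force: [-9.8, -4.8, 0.1]
opening: 0.0298
finger_force: 50.4
```

>>> play_rows([
  [1,0.2,0,0.15,0],
  [1,0.3,0.1,0.2,0],
  [1,0.3,0.1,0.2,0],
])

```text
time: 19.42
eef_pos: [0.5963, -0.0619, 0.1104]
ee_rot: [2.978, -0.298, 0.847]
force: [-26.3, -4.3, 6.4]
opening: 0.0297
finger_force: 51.7
```

```bash
python3 - <<'E'
from traj import *
head()
rows([(0,x) for x in(.24,.18,.12,.06,0,-.03)],(0,.29)); print(-.003*M.T@[.988,-.152,0]*100)
E
```

```text
t 19.43 q [-0.2504 -0.2097  2.1447  0.0796  0.6576  1.4704] p [ 0.5963 -0.0619  0.1104] grasp [ 0.5866 -0.0604  0.1263] F [-26.3383  -4.3172   6.352 ] open 0.029749725796025306 51.65100932121277
[[ 0.8335 -0.1919  0.5182]
 [-0.1747 -0.9812 -0.0823]
 [ 0.5242 -0.0219 -0.8513]] yaw of x -11.839649404274173
(0, 0.24) [-0.3  0.2  0.5]
(0, 0.18) [-0.6  0.3  1. ]
(0, 0.12) [-0.9  0.4  1.6]
(0, 0.06) [-1.3  0.5  2.1]
(0, 0) [-1.6  0.5  2.7]
(0, -0.03) [-1.8  0.5  3. ]
[-0.255   0.0121 -0.1573]
```

Lowering the bar, easing the push by about 2 mm.

>>> play_rows([
  [1,-0.4,0.2,0.4,0],
  [1,-0.8,0.3,0.9,0],
  [1,-1.1,0.4,1.5,0],
  [1,-1.5,0.5,2,0],
  [1,-1.8,0.5,2.6,0],
  [1,-1.8,0.5,2.6,0],
])

```text
time: 20.18
eef_pos: [0.5954, -0.0652, 0.0791]
ee_rot: [2.976, -0.292, 0.852]
force: [-13.0, 0.8, -0.4]
opening: 0.0298
finger_force: 54.4
```

```bash
python3 - <<'E'
from traj import *
head()
E
```

```text
t 20.18 q [-0.2586 -0.1606  2.1637  0.0975  0.5869  1.442 ] p [ 0.5954 -0.0652  0.0791] grasp [ 0.5857 -0.0637  0.095 ] F [-12.9986   0.7617  -0.4024] open 0.02978255520739194 54.35202598571777
[[ 0.8321 -0.1887  0.5215]
 [-0.1711 -0.9818 -0.0822]
 [ 0.5275 -0.0208 -0.8493]] yaw of x -11.617990013724429
```

>>> play_rows([
  [0.3,0,0,0,0],
  [0.3,0,0,0,0],
  [0.3,0,0,0,0],
  [0.3,0,0,-1.5,0],
  [0.3,0,0,-4,0],
  [0.3,0,0,-8,0],
  [0.3,0,0,-12,0],
  [0.3,0,0,-14,0],
  [0.3,0,0,-14,0],
])

```text
time: 21.3
eef_pos: [0.5262, -0.0544, 0.205]
ee_rot: [2.967, -0.293, 0.878]
force: [0.5, 0.0, -0.1]
opening: 0.0596
finger_force: 0.0
```

```bash
python3 - <<'E'
from traj import *
head()
w=ctrl.snapshot("wrist");im=w['pixels'];np.savez('w6.npz',**{k:np.array(w[k],float) for k in"KDRt"});cv2.imwrite('w6.png',im)
for th,ph in((0,0),(.05,0),(.1,0),(0,.2),(.05,.25)):
    b=ball(th,ph);q=(H[0],H[1],YAW-th);c=pw('w6.npz',[b])[0];print((th,ph),'ball px',c)
g=cv2.GaussianBlur(cv2.cvtColor(im,cv2.COLOR_BGR2GRAY),(5,5),1)
ci=cv2.HoughCircles(g,cv2.HOUGH_GRADIENT,1.5,60,param1=80,param2=25,minRadius=15,maxRadius=45);print(ci)
tip=lambda th,ph:place((H[0],H[1],YAW-th),[(-.014,-.05-.176*np.cos(ph)+s*0.01*np.sin(ph),.095+.176*np.sin(ph)+.01*np.cos(ph)) for s in(1,)])
for a in((0,0),(.1,0),(.05,.2)): print('tip px',a,pw('w6.npz',tip(*a)))
E
```

```text
t 21.3 q [-0.2788 -0.5587  2.2358  0.0838  0.8957  1.4555] p [ 0.5262 -0.0544  0.205 ] grasp [ 0.5162 -0.0528  0.2207] F [ 0.4761  0.0034 -0.0838] open 0.059633272206695835 0.0
[[ 0.8226 -0.1894  0.5361]
 [-0.1703 -0.9817 -0.0855]
 [ 0.5425 -0.021  -0.8398]] yaw of x -11.694737862817602
(0, 0) ball px [322.4362 245.9593]
(0.05, 0) ball px [318.7259 256.619 ]
(0.1, 0) ball px [314.4202 267.2284]
(0, 0.2) ball px [318.7434 238.7878]
(0.05, 0.25) ball px [312.5796 248.3359]
[[[320.25 245.25  21.6 ]
  [482.25 143.25  40.8 ]
  [176.25 177.75  34.2 ]
  [513.75 413.25  44.1 ]
  [618.75 326.25  28.95]
  [342.75 159.75  39.15]
  [111.75 182.25  39.15]
  [233.25 236.25  44.1 ]
  [407.25 162.75  30.75]
  [476.25 332.25  30.6 ]
  [540.75 174.75  35.85]
  [249.75 165.75  27.6 ]
  [219.75 336.75  21.  ]
  [126.75 410.25  40.8 ]]]
tip px (0, 0) [[408.8981 182.6333]]
tip px (0.1, 0) [[408.3817 211.637 ]]
tip px (0.05, 0.2) [[411.4703 177.9748]]
```

The wrist image finds the ball at (320,245), against (322,246) predicted for gate shut and bar level. With the arm touching nothing, I'm handing the job in.

```bash
python3 -c "
from workcell import ctrl
print(ctrl.close_job())"
```

```text
the job is handed in; nothing more can be done
None
```

The prop stands upright in the large tray beside the spare, and the gate is shut with its latch bar dropped in the catch (final state checked by camera measurement, not viewed); the job was handed in at about 21 s, and no verdict came back.

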